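Step the reference-tile tray under the reflectance probe

ROBOT

A 6-joint arm with a two-finger parallel gripper is mounted at the origin on the work surface. World frame = base frame: x ahead of the robot, y to its left, z up, the work surface at z = 0. Lengths are in m, angles in rad, forces in N, time in s.
With the tool pointing down it reaches from about 0.375 to 0.75 m from the base axis. Payload 9 kg.
Tool frame: the origin (TCP) lies on the front face of the gripper's body, between the roots of the fingers; the fingertips stand 73 mm ahead of it and the grasp point (between the pads) lies 54 mm ahead of it (bot.pinch_z is the z of the grasp point in the tool frame, in m); z points along the fingers, y is the direction in which the jaws open and shut (so a half turn about z gives the same grasp; the last joint's range is limited). The gripper opens to 85 mm and grips with 20 to 120 N. Pads are 22 mm wide; open, the fingers measure 114 mm over their backs; the gripper's body (76 mm by 85 mm) begins 54 mm behind the grasp point. The pads swing forward as they close: fully open they stand 13 mm farther back than shut.
Start: joints at [-1.483, 0.104, 0.097, 1.564, 0, 1.353], TCP at [0.181, -0.572, 0.304] pointing down, gripper open.
Joint ranges: [-2.99, 2.99], [-0.84, 1.86], [-1.1, 1.16], [-1.84, 2.11], [-1.51, 1.56], [-3.14, 3.14]. Speed limits (rad/s): [2.22, 2.22, 2.57, 3.14, 3.14, 3.14].

INTERFACE

Orientations are given as a unit quaternion [w, x, y, z].
In Python, from station import telemetry, vision, bot gives the robot as it stands.
- The arm moves only by the shell command python3 -m jog 'ROWS' [FORCE]. ROWS is JSON, a list of rows, each a list of 5 numbers: the shift along the world's x, y, z in m, then the turn about the world's z in degrees, then the opening, from -1 (shut) to 1 (fully open). A call has 1 to 10 rows; each row shifts and turns the pose as measured when the row begins; what a row does not reach is not made up. A row lasts 1/10 s, in which the tool goes at most 50 mm and 8.59 degrees, less where a joint would pass 70% of its speed; a pose out of reach is approached as far as the arm can. A call with a gripper value outside its range is refused whole. The fingers move at their own pace and stop on an object; FORCE is the grip in N (left out, the last holds). Time passes only in rows, so rows that do not move let the fingers close. It gives the time, the measured TCP pose, the force and the opening at its end, in the units of the state.
- telemetry.observe(): the state, without advancing time (a new reading comes with each control period).
- vision.get_image(name): name is "side" or "top" or "wrist"; returns a dict with "img" (420x560x3 uint8, blue, green, red), "mtx" (3x3 intrinsics, pixels), "rvec" (rotation vector, rad) and "tvec" (3), from world to camera coordinates, as OpenCV has them; the wrist camera has in their place "T_tool_cam" (4x4, takes a point from camera to tool coordinates, whose origin is the TCP and whose axes are the flange's). Camera axes: x right, y down, z forward; pixel columns grow to the right and rows downward; lengths in m; the calibration is good to about 2 mm. The wrist camera is an equidistant fisheye: a pixel r from the principal point sees the ray r / f radians off the axis. A picture is of the moment at which its call begins: read the wrist's pose just before it. There is no depth.
- bot.hand_in(): hands the job in, once; it reports no verdict.
The state is a dict: "time": time; "qpos": joint angles; "joint_velocities": joint speeds; "effort": joint torques, N m; "tcp_pos": TCP position; "tcp_rot": TCP orientation; "ft_force": force on the tool from outside, world axes, zero at the start; "moment": the same for the moment, N m; "gripper_width": opening from 0.0 (shut) to 1.0 (fully open).
Only numpy, scipy, OpenCV 4.12 (cv2) and the standard library are available. Lean on these libraries where they do the work, as an engineer would, in place of code of your own. Each camera call takes 0.05 s, during which the arm holds its last target. There are 200 camera calls.

TASK

Take the orange handle and slide the tray on its x-y slides until the probe's tip points into the white spot of the red tile, and keep it still there for a good second so that a reading can be taken. Then slide the blue tile's white spot under the tip, let go and leave it there. Leave the tiles in their pockets without touching them, do not touch the probe, and do not disturb the other things on the bench.

Things in the scene. Friction and masses are not known exactly. Their poses are not given: they have to be found in the camera images.
- stage: Fixed base of the x-y stage: dark steel plate 260 x 200 mm on the table, place and yaw vary (yaw within 0.35 rad). Origin: centre of its underside, z up. The tray slides along its x and, independently, its y, up to 60 mm either way from mid-travel, never turning. Each slide resists with about 2 N friction plus 8 N per m/s and stays where it is left.
- tray: Black sliding tray, 150 x 150 x 14 mm, top 64 mm above the table, axes parallel to the stage's. Origin: below its centre at table height, over the stage's origin in mid-travel (the start). Four square pockets, centres at +-32 mm in x and y, 8 mm deep, 1.5 mm wider than the tiles. A bracket (50 mm wide, top at 63 mm) reaches from its -x edge to x = -155 mm and bears the handle.
- grip (a point): Centre of the top of the orange handle, 112 mm above the table: an upright block 34 mm long (tray x), 22 mm wide (tray y), 49 mm tall above its bracket, fixed to the tray 130 mm from the tray's centre on its -x side (towards the robot). Grip it from above across its 22 mm width; nothing stands beside it.
- tip (a point): Lower end of the brass pointer of the fixed probe, 80 mm above the table, 12 mm above the tops of the tiles, pointing straight down. At the start it is up to 12 mm (stage x) and 20 mm (stage y) off the tray's centre.
- probe: Fixed probe stand: blue foot, steel post 231 mm high and a 10 mm arm, 165 mm above the table, from the post to the probe. Origin: on the table right below the tip. The post stands 200 mm along its +x and 100 mm along its +y from there (on the stage's side away from the robot); axes parallel to the stage's.
- tile_red: red square reference tile, 45 x 45 mm, 12 mm thick, lying loose in one of the tray's four pockets (which one varies) and standing 4 mm proud of the tray. A white spot, 16 mm across, marks the centre of its top. Origin: centre of its underside (right below the spot), 56 mm above the table; the top is at 68 mm.
- tile_blue: blue square reference tile, 45 x 45 mm, 12 mm thick, lying loose in one of the tray's four pockets (which one varies) and standing 4 mm proud of the tray. A white spot, 16 mm across, marks the centre of its top. Origin: centre of its underside (right below the spot), 56 mm above the table; the top is at 68 mm.
- tile_yellow: yellow square reference tile, 45 x 45 mm, 12 mm thick, lying loose in one of the tray's four pockets (which one varies) and standing 4 mm proud of the tray. A white spot, 16 mm across, marks the centre of its top. Origin: centre of its underside (right below the spot), 56 mm above the table; the top is at 68 mm.
- tile_green: green square reference tile, 45 x 45 mm, 12 mm thick, lying loose in one of the tray's four pockets (which one varies) and standing 4 mm proud of the tray. A white spot, 16 mm across, marks the centre of its top. Origin: centre of its underside (right below the spot), 56 mm above the table; the top is at 68 mm.
- multimeter: Yellow multimeter, 150 x 75 x 32 mm, loose bystander on the table; origin under its centre.
- magnet: Red and blue bar magnet, 120 x 20 x 14 mm, loose bystander on the table; origin under its centre.
- weight: Brass knobbed weight, 50 mm diameter, 72 mm high, loose bystander on the table; origin under its centre.
- lens: Round lens in a black mount on a steel foot, 130 mm high, loose bystander on the table; origin under its centre.
- driver: Screwdriver, loose bystander lying on the table.
Things that resemble listed ones, but are neither listed nor needed, are in the scene too. There is more than one size of the tile_blue; the job needs the largest.

How it is judged:
By the outcome, as a careful person would: the job done as asked, in the order asked, and still so for the second after the job is handed in, with the robot touching nothing.
It also fails if it takes over 38 s, if anything falls off the work surface, if the arm or the gripper's body presses on something with over 40 N, if the wrist force passes 120 N, or if a joint passes its speed limit or range.

## Working session

There is one attempt and no reset: what is moved stays moved. The work goes in short steps, Python scripts to look and compute and a shell command to move; the robot and the scene stay as the last step left them, time stands still between calls to the robot, and variables do not carry over. Pictures are saved under pics/ and viewed, about 8 in all and at most 12, crops included, and the job is handed in when it is done.

```bash
mkdir -p pics
cat > h.py <<'E'
import numpy as np, cv2
from station import telemetry, vision, bot
def grab(n,save=None):
    d=vision.get_image(n)
    if save: cv2.imwrite('pics/'+save,d['img'])
    return d
def ray(d,uv):
    K=d['mtx'];R=cv2.Rodrigues(np.array(d['rvec'],float))[0];t=np.array(d['tvec'],float).ravel()
    v=R.T@(np.linalg.inv(K)@np.array([uv[0],uv[1],1.]));return -R.T@t,v
def onz(d,uv,z):
    c,v=ray(d,uv);return c+v*(z-c[2])/v[2]
def proj(d,P):
    return cv2.projectPoints(np.array(P,float).reshape(-1,3),np.array(d['rvec'],float),np.array(d['tvec'],float),np.array(d['mtx'],float),None)[0].reshape(-1,2)
def tri(d1,u1,d2,u2):
    c1,v1=ray(d1,u1);c2,v2=ray(d2,u2)
    s=np.linalg.lstsq(np.c_[v1,-v2],c2-c1,rcond=None)[0]
    a=c1+s[0]*v1;b=c2+s[1]*v2;return (a+b)/2,np.linalg.norm(a-b)
E
python3 - <<'E'
from h import *
import pickle
a=grab('top','top0.png');b=grab('side','side0.png')
pickle.dump((a,b),open('v0.pkl','wb'))
print(ray(a,(280,210)),ray(b,(280,210)),a['mtx'],telemetry.observe()['time'])
E
```

```text
(array([ 0.46785465, -0.00431183,  1.04646451]), array([ 0.07665278, -0.01428908, -0.9970213 ])) (array([ 0.4797974 , -1.02704171,  1.01376331]), array([ 0.0368715 ,  0.73481733, -0.67735406])) [[380.88616861   0.         278.64446318]
 [  0.         380.88616861 205.85150898]
 [  0.           0.           1.        ]] 0.1
```

View pics/top0.png

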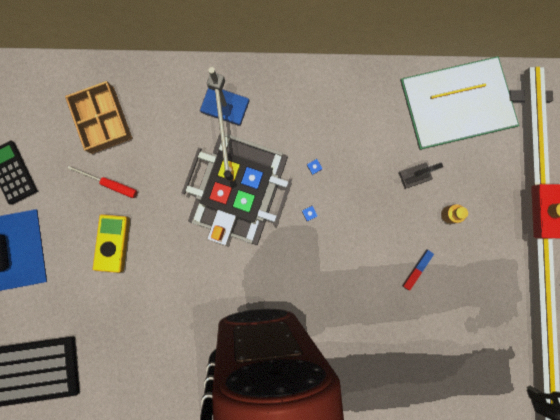

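View pics/side0.png

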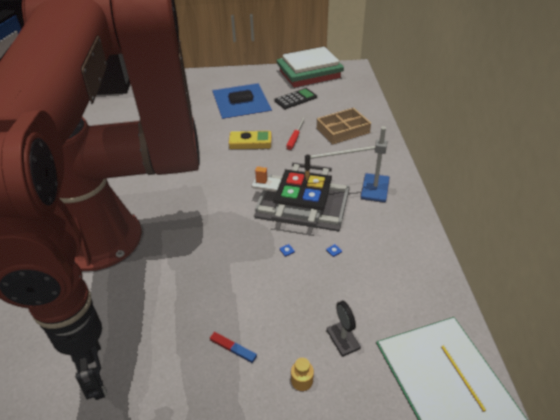

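Top view: candidates for the blue tile are the one in the tray at (252,178) and two loose small ones at (314,167) and (310,213). The one in the tray is the largest. The red tile is at (221,193), the orange handle at (217,232), and the probe head near (228,176). Next: a close crop of both views plus measurements.

```bash
cat > m.py <<'E'
from h import *
def masks(d,box):
    x0,y0,x1,y1=box;im=d['img'];hsv=cv2.cvtColor(im,cv2.COLOR_BGR2HSV)
    H,S,V=[hsv[...,i].astype(int) for i in range(3)]
    sel=np.zeros(H.shape,bool);sel[y0:y1,x0:x1]=1
    m={'red':((H<5)|(H>172))&(S>150)&(V>90),'orange':(H>=6)&(H<=18)&(S>150)&(V>90),'yellow':(H>=22)&(H<=35)&(S>130)&(V>110),
     'green':(H>50)&(H<85)&(S>120)&(V>70),'blue':(H>100)&(H<125)&(S>120)&(V>90)}
    o={}
    for k,v in m.items():
        c,_=cv2.findContours((v&sel).astype(np.uint8),cv2.RETR_EXTERNAL,cv2.CHAIN_APPROX_NONE)
        if c:
            c=max(c,key=cv2.contourArea);r=cv2.minAreaRect(c);o[k]=(np.array(r[0]),r[1],r[2],cv2.contourArea(c))
    return o
E
python3 - <<'E'
from m import *
import pickle
a,b=pickle.load(open('v0.pkl','rb'))
A=masks(a,(190,155,268,245));B=masks(b,(250,160,340,205))
for k in A:
    z=.112 if k=='orange' else .068
    print(k,A[k][0].round(1),np.round(A[k][1],1),round(A[k][2],1),onz(a,A[k][0],z).round(4), (B[k][0].round(1),onz(b,B[k][0],z).round(4)) if k in B else '')
ca=cv2.resize(a['img'][130:250,180:300],(480,480),interpolation=cv2.INTER_CUBIC)
cb=cv2.resize(b['img'][145:225,250:350],None,fx=6,fy=6,interpolation=cv2.INTER_CUBIC)[:480]
cv2.imwrite('pics/crop0.png',np.hstack([ca,cb[:, :320+0]]) if 0 else cv2.resize(np.hstack([ca,cb]),(800,356)))
E
```

```text
red [220.1 192.7] [18.3 17.7] 18.4 [0.5857 0.1369 0.068 ] (array([294.7, 178.1]), array([0.5862, 0.1383, 0.068 ]))
orange [220.6 233.2] [ 3.5 12.3] 10.3 [0.4808 0.1266 0.112 ] (array([260.5, 174.5]), array([0.4825, 0.1106, 0.112 ]))
yellow [233.  170.4] [ 8.5 15.8] 18.4 [0.6446 0.1049 0.068 ] (array([315.6, 180.9]), array([0.6479, 0.1188, 0.068 ]))
green [243.4 200.8] [17.7 17.7] 18.4 [0.5655 0.0764 0.068 ] (array([290.1, 191.4]), array([0.5669, 0.077 , 0.068 ]))
blue [251.6 177.6] [18.  17.7] 18.4 [0.6264 0.0563 0.068 ] (array([311.4, 194.5]), array([0.628 , 0.0574, 0.068 ]))
```

View pics/crop0.png

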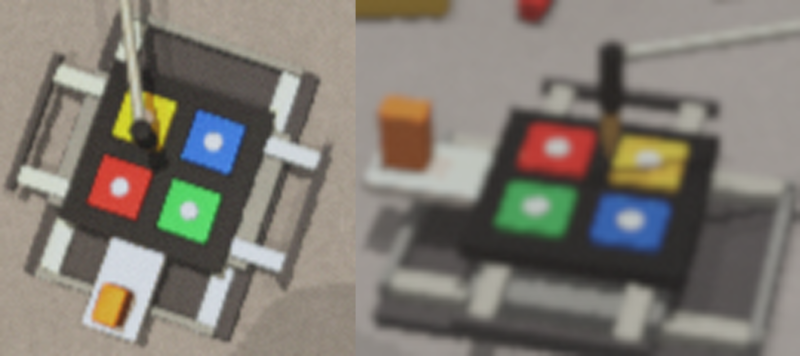

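The close crop confirms the choice: red is nearest the robot on the +y side, blue is far on the -y side, and the handle is clear. The brass tip is at about (307,179) in the side view. Next: frame, tip estimate and tool yaw.

Run:
```python
from m import *
import pickle
from scipy.spatial.transform import Rotation as Ro
a,b=pickle.load(open('v0.pkl','rb'))
t=onz(b,(307.2,178.7),.08);print('tip side',t,'in top',proj(a,t))
c=np.array([.6067,.0973]);x=np.array([.9505,-.311]);y=np.array([.311,.9505])
print('tip rel',(t[:2]-c)@x,(t[:2]-c)@y,'handle',c-.13*x, 'proj',proj(a,[*(c-.13*x),.112]),proj(b,[*(c-.13*x),.112]))
s=telemetry.observe();q=s['tcp_rot'];R=Ro.from_quat([*q[1:],q[0]]).as_matrix();print(R.round(3),'y-axis yaw',np.degrees(np.arctan2(R[1,1],R[0,1])),s['tcp_pos'],s['gripper_width'])
d=vision.get_image('wrist');print(d['T_tool_cam'],d['mtx'])
```

```text
tip side [0.62199805 0.11698368 0.08      ] in top [[227.61532502 178.15144454]]
tip rel 0.008419171243973282 0.023467028794570917 handle [0.483135 0.13773 ] proj [[216.09813075 232.17864109]] [[260.33501771 168.85447279]]
[[ 0.954  0.301 -0.   ]
 [ 0.301 -0.954  0.001]
 [ 0.    -0.001 -1.   ]] y-axis yaw -72.48358887300631 [ 0.18061399 -0.57195625  0.30318718] 0.9980081479976395
[[ 1.02866845e-03 -9.45534357e-01 -3.25520694e-01  8.42556016e-02]
 [ 9.99999296e-01  7.79886638e-04  8.94745306e-04  2.14685175e-04]
 [-5.92143188e-04 -3.25521385e-01  9.45534493e-01 -6.91690973e-02]
 [ 0.00000000e+00  0.00000000e+00  0.00000000e+00  1.00000000e+00]] [[325.1922621    0.         279.0645799 ]
 [  0.         325.1922621  214.02889572]
 [  0.           0.           1.        ]]
```

```bash
python3 -m jog '[[0.025,0.039,0,8.5,1],[0.025,0.039,0,8.5,1],[0.025,0.039,0,8.5,1],[0.025,0.039,0,8.5,1],[0.025,0.039,0,8.5,1],[0.025,0.039,0,8.5,1],[0.025,0.039,0,8.5,1],[0.025,0.039,0,8.5,1],[0.025,0.039,0,8.5,1]]' 50
```

```text
time: 1.05
tcp_pos: [0.4072, -0.2104, 0.2982]
tcp_rot: [-0.002, 0.677, 0.736, -0.001]
ft_force: [0.9, -0.6, -0.3]
gripper_width: 1.0
```

```bash
python3 -m jog '[[0.01,0.045,0,8.5,1],[0.01,0.045,0,8.5,1],[0.01,0.045,0,8.5,1],[0.01,0.045,0,8.5,1],[0.01,0.045,0,8.5,1],[0.01,0.045,0,8.5,1],[0.01,0.045,0,8.5,1],[0.006,0.043,0,8.0,1]]'
```

```text
time: 1.85
tcp_pos: [0.4843, 0.1636, 0.2972]
tcp_rot: [-0.0, 0.144, 0.99, -0.002]
ft_force: [0.4, -1.3, 0.6]
gripper_width: 1.003
```

```bash
python3 -m jog '[[-0.001,-0.026,-0.03,-1.5,1],[0,0,-0.03,0,1],[0,0,0,0,1]]'
```

```text
time: 2.15
tcp_pos: [0.4822, 0.1468, 0.2355]
tcp_rot: [-0.0, 0.147, 0.989, -0.001]
ft_force: [-0.2, -0.5, 0.2]
gripper_width: 0.997
```

```bash
cat > w.py <<'E'
from m import *
from scipy.spatial.transform import Rotation as Ro
def wgrab(save=None):
    s=telemetry.observe();d=grab('wrist',save);q=s['tcp_rot'];T=np.eye(4)
    T[:3,:3]=Ro.from_quat([*q[1:],q[0]]).as_matrix();T[:3,3]=s['tcp_pos'];d['T']=T@np.array(d['T_tool_cam']);return d,s
def wray(d,uv):
    K=d['mtx'];p=np.array([(uv[0]-K[0,2])/K[0,0],(uv[1]-K[1,2])/K[1,1]]);r=np.linalg.norm(p)
    v=np.r_[np.sin(r)*p/r,np.cos(r)];return d['T'][:3,3],d['T'][:3,:3]@v
def wz(d,uv,z):
    c,v=wray(d,uv);return c+v*(z-c[2])/v[2]
E
python3 - <<'E'
from w import *
d,s=wgrab('w1.png');M=masks(d,(0,0,560,420));print(s['tcp_pos'])
for k in M:
    z=.112 if k=='orange' else .068
    print(k,M[k][0].round(1),np.round(M[k][1],1),round(M[k][2],1),wz(d,M[k][0],z).round(4))
E
```

```text
[0.48224692 0.14684009 0.23552429]
red [303.5 319.5] [39. 51.] 90.0 [0.5829 0.139  0.068 ]
orange [267. 239.] [32. 46.] 0.0 [0.4798 0.1391 0.112 ]
yellow [532.  100.4] [141.5  46.4] 83.9 [0.4427 0.3926 0.068 ]
green [233. 318.] [40. 50.] 90.0 [0.5635 0.0782 0.068 ]
blue [236.  364.5] [27. 44.] 90.0 [0.6213 0.059  0.068 ]
```

View pics/w1.png

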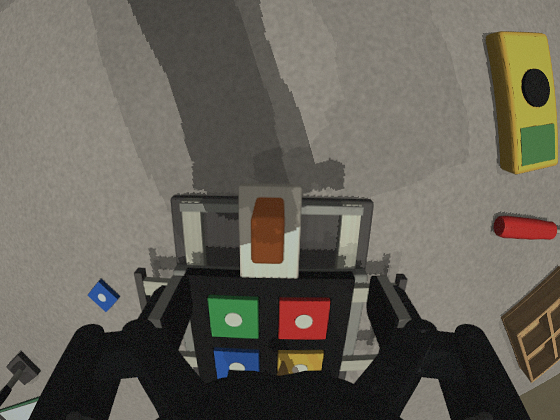

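The wrist view shows the handle squared up with the jaws at (267,230), about 9 mm off centre; the red spot is at (304,321) and green at (234,320). All agree with the top view. Lowering and gripping.

```bash
python3 -m jog '[[0.001,-0.009,-0.03,0,1],[0,0,-0.03,0,1],[0,0,-0.025,0,1],[0,0,0,0,1]]'
```

```text
time: 2.6
tcp_pos: [0.4871, 0.1356, 0.1581]
tcp_rot: [0.005, 0.149, 0.989, -0.001]
ft_force: [-0.5, -1.1, 0.4]
gripper_width: 0.998
```

```bash
python3 -m jog '[[0,0,0,0,-0.3],[0,0,0,0,-0.5],[0,0,0,0,-0.8],[0,0,0,0,-1],[0,0,0,0,-1],[0,0,0,0,-1]]' 50
```

```text
time: 3.2
tcp_pos: [0.4906, 0.1349, 0.1661]
tcp_rot: [0.009, 0.15, 0.989, 0.0]
ft_force: [1.5, 0.1, -6.2]
gripper_width: 0.239
```

Run:
```python
from w import *
import pickle
a=grab('top');b=grab('side');d,s=wgrab('w2.png');pickle.dump((a,b),open('v1.pkl','wb'))
print(s['tcp_pos'],s['gripper_width'],s['ft_force'])
ca=cv2.resize(a['img'][150:220,195:265],(400,400),interpolation=cv2.INTER_CUBIC)
cb=cv2.resize(b['img'][145:215,270:340],(400,400),interpolation=cv2.INTER_CUBIC)
cv2.imwrite('pics/c1.png',np.hstack([ca,cb]))
A=masks(a,(190,155,268,220));B=masks(b,(270,160,340,205))
for k in A: print(k,onz(a,A[k][0],.068).round(4),onz(b,B[k][0],.068).round(4) if k in B else '')
```

```text
[0.49054011 0.13492033 0.16608278] 0.24008642961830767 [ 0.1437986   0.43514824 -1.77823371]
red [0.586  0.1362 0.068 ] [0.586  0.1376 0.068 ]
orange [0.5181 0.2032 0.068 ] 
yellow [0.6446 0.1049 0.068 ] [0.6484 0.1177 0.068 ]
green [0.5654 0.076  0.068 ] [0.5667 0.0768 0.068 ]
blue [0.6262 0.0555 0.068 ] [0.6279 0.0567 0.068 ]
```

View pics/c1.png

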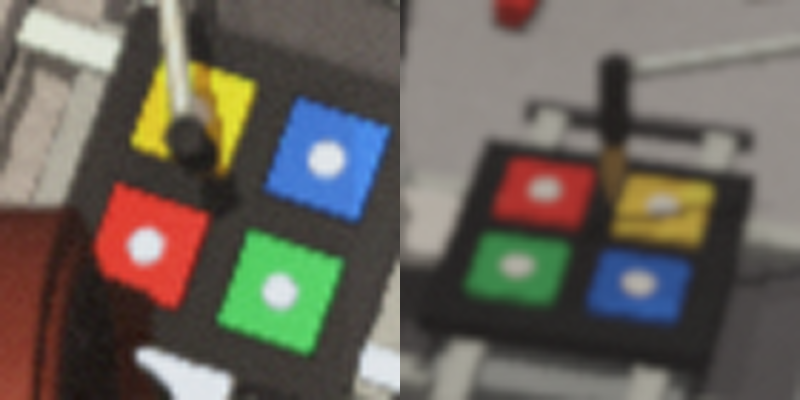

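View pics/w2.png

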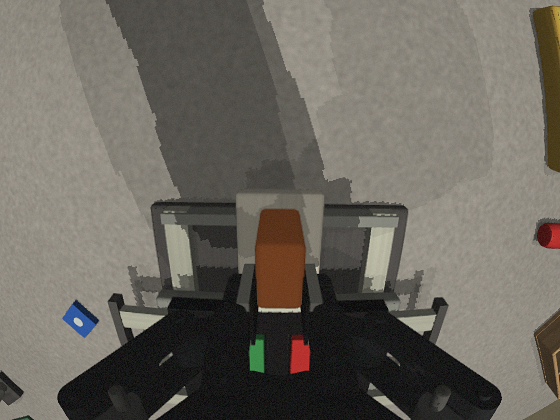

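Run:
```python
from w import *
s=telemetry.observe()
for k in s: print(k,np.round(s[k],3))
```

```text
time 3.35
qpos [ 0.012 -0.176 -0.427  1.301 -0.003  0.313]
joint_velocities [-0.    -0.001 -0.001 -0.002  0.001 -0.   ]
effort [ 2.0800e-01 -4.1956e+01  5.0766e+01  6.0000e-02  4.0000e-03 -2.0900e-01]
tcp_pos [0.491 0.135 0.166]
tcp_rot [0.009 0.15  0.989 0.   ]
ft_force [ 0.372  0.799 -2.251]
moment [-0.045 -0.139 -0.244]
gripper_width 0.246
```

The grip sits too high (grasp point at 112 mm, the top of the handle), so I'll open, lower and re-grip. In the side view the brass tip is at about (307.5,180).

```bash
python3 -m jog '[[0,0,0,0,0.4],[0,0,0,0,0.4],[-0.002,0.001,-0.012,0,0.4],[-0.002,0.001,-0.012,0,0.4],[0,0,0,0,0.4],[0,0,0,0,0.4]]'; python3 -c "
from h import *
s=telemetry.observe();print(s['tcp_pos'],s['tcp_rot'],s['qpos'],s['ft_force'])"
```

```text
time: 3.95
tcp_pos: [0.4858, 0.1372, 0.1397]
tcp_rot: [0.009, 0.149, 0.989, 0.0]
ft_force: [0.6, -0.5, 0.0]
gripper_width: 0.697
[0.48579202 0.13723817 0.13969507] [9.05674842e-03 1.49409756e-01 9.88733887e-01 3.55399967e-05] [ 0.01707977 -0.17240458 -0.47269355  1.25263392 -0.00294173  0.31700848] [ 0.56911741 -0.493859    0.04321633]
```

```bash
python3 -m jog '[[-0.001,0,0.006,0,0.2],[0,0,0,0,-0.2],[0,0,0,0,-0.5],[0,0,0,0,-0.7],[0,0,0,0,-1],[0,0,0,0,-1],[0,0,0,0,-1]]' 40
```

```text
time: 4.65
tcp_pos: [0.4849, 0.1372, 0.1467]
tcp_rot: [0.009, 0.15, 0.989, 0.0]
ft_force: [-1.5, 1.2, -0.1]
gripper_width: 0.253
```

Run:
```python
from h import *
import pickle
a,b=pickle.load(open('v1.pkl','rb'))
# tip pixel in side c1 crop: (613,208) -> ; top crop shadow/head for check
f=70/400
us=(270+(613-400)*f,145+205*f)
t=onz(b,us,.08);print(us,'tip',t,'in top crop',(proj(a,t)[0]-[195,150])/f,'post-top etc')
c=np.array([.6067,.0973]);x=np.array([.9505,-.311]);y=np.array([.311,.9505])
print((t[:2]-c)@x,(t[:2]-c)@y)
# column offsets top crop for a vertical probe line through t
print((proj(a,[[*t[:2],z] for z in (.08,.12,.165)])-[195,150])/f)
```

```text
(307.275, 180.875) tip [0.62107143 0.10669007 0.08      ] in top crop [209.33043117 163.25883423] post-top etc
0.010739727363227175 0.013394778328552903
[[209.33043117 163.25883423]
 [198.98073024 148.48829761]
 [186.22995601 130.29107829]]
```

Grip is now good (grasp point at 93 mm). Estimated tip position is about (0.621, 0.107), so red needs a shift of about (+0.035, -0.029).

```bash
python3 -m jog '[[0.006,-0.005,0,0,-1],[0.006,-0.005,0,0,-1],[0.006,-0.005,0,0,-1],[0.006,-0.005,0,0,-1],[0.006,-0.005,0,0,-1],[0.006,-0.005,0,0,-1],[0,0,0,0,-1],[0,0,0,0,-1]]'
```

```text
time: 5.45
tcp_pos: [0.5244, 0.1043, 0.1467]
tcp_rot: [0.009, 0.15, 0.989, 0.0]
ft_force: [-0.6, 1.7, 2.6]
gripper_width: 0.255
```

```bash
cat > look.py <<'E'
import sys
from w import *
a=grab('top');b=grab('side');s=telemetry.observe();print(s['time'],s['tcp_pos'],s['ft_force'])
n=sys.argv[1];f=8
ca=cv2.resize(a['img'][155:205,203:253],(400,400),interpolation=cv2.INTER_CUBIC)
cb=cv2.resize(b['img'][155:205,285:335],(400,400),interpolation=cv2.INTER_CUBIC)
cv2.imwrite('pics/'+n+'.png',np.hstack([ca,cb]))
import pickle;pickle.dump((a,b),open(n+'.pkl','wb'))
A=masks(a,(190,145,275,225));B=masks(b,(270,150,345,210))
for k in ('red','yellow','green','blue'):
    if k in A and k in B: print(k,onz(a,A[k][0],.068).round(4),A[k][3],onz(b,B[k][0],.068).round(4),B[k][3])
E
python3 look.py r1
```

```text
5.55 [0.52440639 0.10433792 0.14676839] [ 1.92717582  0.21123995 -1.46272537]
red [0.6287 0.0852 0.068 ] 53.0 [0.6257 0.105  0.068 ] 146.5
yellow [0.6858 0.0838 0.068 ] 283.5 [0.6875 0.0855 0.068 ] 143.5
green [0.605  0.0436 0.068 ] 284.5 [0.6062 0.0444 0.068 ] 149.0
blue [0.6658 0.0233 0.068 ] 282.0 [0.6676 0.0241 0.068 ] 163.0
```

View pics/r1.png

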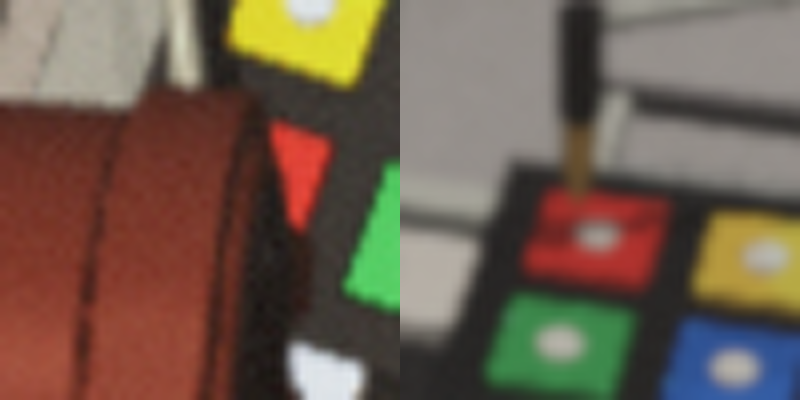

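In the side view (right half) the tip's end is at crop (577,198), about pixel (307,180), slightly up-left of red's white spot at (598,236). The top view is blocked by the arm. I'll find the tip's lower end at sub-pixel level.

Run:
```python
from h import *
import pickle
for n in ('v0','v1','r1'):
    a,b=pickle.load(open(n+'.pkl','rb'));print(n)
    for r in range(173,184): print(r,[tuple(int(q) for q in b['img'][r,c]) for c in range(305,310)])
for v in (179,180,181): print(onz(b,(307,v),.08))
```

```text
v0
173 [(50, 72, 91), (51, 82, 105), (51, 85, 108), (52, 81, 104), (52, 70, 86)]
174 [(48, 71, 91), (53, 84, 107), (52, 85, 109), (50, 80, 103), (48, 69, 84)]
175 [(47, 69, 91), (50, 81, 104), (51, 84, 107), (50, 80, 102), (49, 79, 93)]
176 [(46, 65, 85), (50, 78, 100), (50, 81, 104), (49, 80, 100), (51, 99, 113)]
177 [(45, 60, 74), (48, 74, 94), (50, 79, 101), (50, 86, 104), (56, 121, 138)]
178 [(43, 52, 64), (47, 69, 87), (49, 77, 97), (50, 96, 111), (61, 140, 156)]
179 [(44, 51, 59), (46, 64, 79), (47, 74, 91), (52, 106, 120), (63, 151, 166)]
180 [(42, 45, 50), (44, 56, 66), (47, 78, 89), (56, 125, 136), (66, 160, 174)]
181 [(42, 45, 48), (43, 49, 54), (48, 84, 93), (59, 137, 148), (67, 163, 176)]
182 [(42, 43, 47), (40, 46, 51), (44, 78, 88), (53, 121, 135), (59, 141, 157)]
183 [(39, 41, 44), (39, 50, 57), (44, 79, 95), (49, 108, 128), (52, 122, 143)]
v1
173 [(44, 65, 83), (46, 75, 97), (46, 77, 101), (48, 76, 97), (48, 65, 81)]
174 [(43, 64, 83), (46, 75, 97), (46, 77, 100), (46, 75, 95), (41, 60, 76)]
175 [(42, 63, 84), (45, 73, 95), (47, 77, 99), (46, 74, 95), (44, 69, 86)]
17
[... 902 characters left out ...]
(46, 76, 98), (51, 75, 92), (70, 82, 91)]
177 [(41, 54, 71), (43, 68, 89), (46, 73, 95), (44, 64, 82), (46, 57, 66)]
178 [(41, 50, 95), (44, 65, 99), (44, 70, 98), (42, 59, 88), (39, 46, 77)]
179 [(42, 50, 136), (43, 61, 126), (43, 64, 120), (42, 55, 123), (42, 47, 126)]
180 [(42, 48, 156), (43, 54, 148), (43, 56, 144), (44, 52, 153), (43, 49, 158)]
181 [(42, 47, 157), (43, 49, 153), (47, 53, 153), (51, 57, 160), (55, 59, 166)]
182 [(38, 42, 135), (44, 48, 134), (59, 64, 136), (73, 79, 143), (79, 84, 148)]
183 [(37, 41, 115), (54, 58, 116), (82, 88, 122), (104, 111, 133), (113, 120, 139)]
[0.62124041 0.11561889 0.08      ]
[0.62071238 0.11088954 0.08      ]
[0.62018686 0.1061827  0.08      ]
```

```bash
python3 -m jog '[[-0.0022,0.0035,0,0,-1],[-0.0022,0.0035,0,0,-1],[0,0,0,0,-1],[0,0,0,0,-1]]'
```

```text
time: 5.95
tcp_pos: [0.5194, 0.1115, 0.1467]
tcp_rot: [0.01, 0.15, 0.989, -0.001]
ft_force: [0.9, -1.7, -0.9]
gripper_width: 0.257
```

```bash
python3 look.py r2
```

```text
6.05 [0.51942361 0.11150639 0.14672119] [ 0.30511039 -0.30706169 -0.43686927]
red [0.6233 0.0968 0.068 ] 85.5 [0.6219 0.1122 0.068 ] 109.0
yellow [0.6812 0.0912 0.068 ] 268.0 [0.6819 0.0912 0.068 ] 136.0
green [0.6002 0.0502 0.068 ] 288.0 [0.6013 0.0512 0.068 ] 152.0
blue [0.6609 0.0306 0.068 ] 286.0 [0.6628 0.0314 0.068 ] 159.5
```

View pics/r2.png

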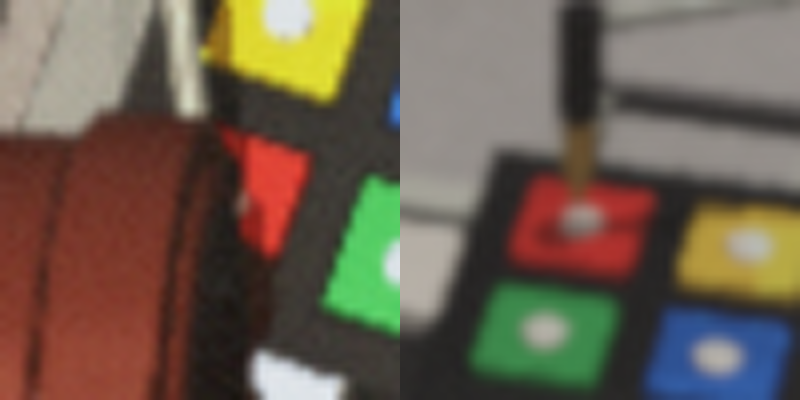

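The side view now shows the tip ending just over red's spot (crop (580,200) against spot (582,221), which fits a 12 mm height gap). Computed offset is about 1.5 mm. Holding.

```bash
python3 -m jog '[[0,0,0,0,-1],[0,0,0,0,-1],[0,0,0,0,-1],[0,0,0,0,-1],[0,0,0,0,-1],[0,0,0,0,-1],[0,0,0,0,-1],[0,0,0,0,-1],[0,0,0,0,-1],[0,0,0,0,-1]]'; python3 -m jog '[[0,0,0,0,-1],[0,0,0,0,-1],[0,0,0,0,-1],[0,0,0,0,-1],[0,0,0,0,-1],[0,0,0,0,-1],[0,0,0,0,-1],[0,0,0,0,-1],[0,0,0,0,-1],[0,0,0,0,-1]]'
python3 - <<'E'
from h import *
import pickle
a,b=pickle.load(open('r2.pkl','rb'))
t=onz(b,(306.8,179.9),.08);print(t,'expected spot px',proj(b,[*t[:2],.068]))
im=b['img'];s=im.min(2).astype(int);ys,xs=np.nonzero((s[176:190,300:315]>95));print('spot px',xs.mean()+300,ys.mean()+176,len(xs), onz(b,(xs.mean()+300,ys.mean()+176),.068))
E
```

```text
time: 7.05
tcp_pos: [0.5194, 0.1115, 0.1467]
tcp_rot: [0.01, 0.15, 0.989, -0.0]
ft_force: [0.6, -0.5, -0.7]
gripper_width: 0.256
time: 8.05
tcp_pos: [0.5194, 0.1115, 0.1467]
tcp_rot: [0.01, 0.15, 0.989, -0.0]
ft_force: [0.7, -1.7, -0.5]
gripper_width: 0.255
[0.62016802 0.11141966 0.08      ] expected spot px [[306.74235763 182.98613082]]
spot px 307.5 181.8 10 [0.62307197 0.11680207 0.068     ]
```

Held still for over 2 s. The tile positions taken from all four colours agree on red within about 1.5 mm of the tip. Now bring blue under: shift of about (-0.042, +0.080).

```bash
python3 -m jog '[[-0.0048,0.0092,0,0,-1],[-0.0048,0.0092,0,0,-1],[-0.0048,0.0092,0,0,-1],[-0.0048,0.0092,0,0,-1],[-0.0048,0.0092,0,0,-1],[-0.0048,0.0092,0,0,-1],[-0.0048,0.0092,0,0,-1],[-0.0048,0.0092,0,0,-1],[0,0,0,0,-1],[0,0,0,0,-1]]'
```

```text
time: 9.05
tcp_pos: [0.4773, 0.1914, 0.1467]
tcp_rot: [0.01, 0.15, 0.989, -0.001]
ft_force: [2.0, -2.8, -1.4]
gripper_width: 0.253
```

```bash
python3 look.py b1
```

```text
9.15 [0.47729681 0.19136271 0.14675163] [-1.37447869  2.25839461  0.30400198]
red [0.5779 0.1905 0.068 ] 298.0 [0.5795 0.192  0.068 ] 136.0
yellow [0.6388 0.1711 0.068 ] 289.0 [0.6509 0.1697 0.068 ] 48.5
green [0.5583 0.1298 0.068 ] 289.5 [0.559  0.1317 0.068 ] 131.0
blue [0.6185 0.1102 0.068 ] 186.5 [0.6201 0.1105 0.068 ] 93.0
```

View pics/b1.png

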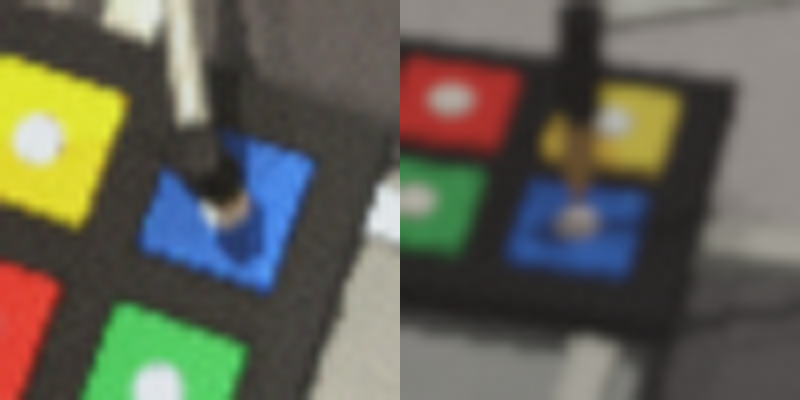

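Blue's spot (side crop (577,220), top crop (225,213)) is right below the tip, with the computed offset about 1 mm in both views. Releasing.

```bash
python3 -m jog '[[0,0,0,0,-0.3],[0,0,0,0,0],[0,0,0,0,0.4],[0,0,0,0,0.4],[0,0,0.02,0,0.4],[0,0,0.03,0,0.4],[0,0,0.03,0,0.4],[-0.01,0,0.03,0,0.4],[0,0,0.02,0,0.4],[0,0,0,0,0.4]]'; python3 look.py b2
```

```text
time: 10.15
tcp_pos: [0.4663, 0.1901, 0.2808]
tcp_rot: [0.009, 0.15, 0.989, -0.0]
ft_force: [0.6, -0.2, 0.1]
gripper_width: 0.702
10.25 [0.46549954 0.19004697 0.27781915] [-0.3166773   0.19352918 -0.1456286 ]
red [0.5778 0.1909 0.068 ] 295.0 [0.5796 0.1924 0.068 ] 136.0
yellow [0.6388 0.1711 0.068 ] 289.5 [0.6509 0.1697 0.068 ] 48.0
green [0.5582 0.1301 0.068 ] 289.5 [0.559  0.1317 0.068 ] 129.5
blue [0.6185 0.1102 0.068 ] 186.0 [0.6201 0.1112 0.068 ] 93.0
```

View pics/b2.png

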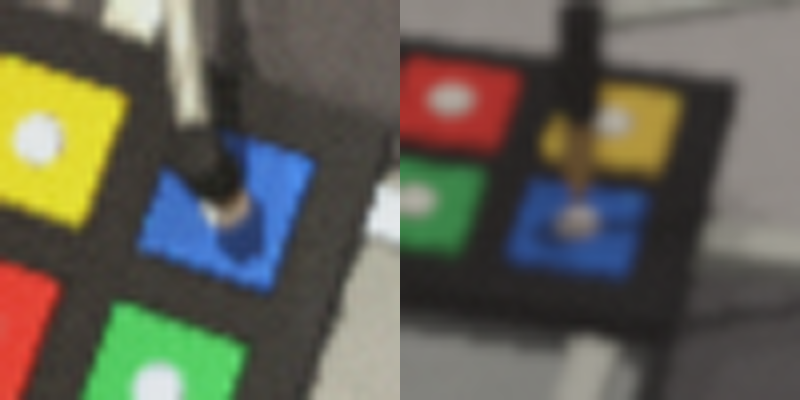

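The tray stayed where it was on release: blue's spot is still under the tip and the gripper is clear above. Handing in.

```bash
python3 -m jog '[[0,0,0,0,0.4],[0,0,0,0,0.4]]'; python3 -c "
from station import bot
print(bot.hand_in())"
```

```text
time: 10.45
tcp_pos: [0.4649, 0.1898, 0.2753]
tcp_rot: [0.005, 0.15, 0.989, -0.001]
ft_force: [-0.3, -0.0, -0.5]
gripper_width: 0.696
the job is handed in; nothing more can be done
None
```

The job is done and handed in at 10.45 s. I slid the tray by its orange handle until the red tile's white spot was under the probe tip and held it still for over 2 s. Then I moved the blue tile's spot under the tip, let go and backed off upwards.

**Final position:** after release, the blue tile's centre measures about 1 mm from the tip in the side view, and the tray did not shift visibly. The top view shows blue in the same place, to about 2 mm. The tip's own position is only good to about 3 mm, well inside the 8 mm radius of the spot.

**Checks that disagreed or failed:**
- **First grip:** it came out too high on the handle, so I opened, lowered and gripped again before moving the tray.
- **Red spot:** the arm hid most of it from the top camera. A direct white-pixel measurement, disturbed by the tip and its shadow, differed by about 5 mm from the tile positions. I went with the tile positions, which agreed with each other and put red within about 2 mm of the tip.
- **Arm at hand-in:** it was still settling by a few millimetres, well clear of everything.
- **Bystanders:** I did not re-measure them at the end. The arm stayed well clear of them, and the force readings stayed below about 7 N.

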